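# Clamp a sample tube in the cradle and lock the tailstock

### The job

The sample tube lies loose in the clamping cradle. Slide the tailstock up by its wing knob until the tube has pushed the spring plunger fully in, and lock the tailstock there by turning the knob clockwise until it is firm, but do not force it further. Let go, leaving the tube held tight between tailstock and plunger, and do not disturb the other things on the bench.

Things in the scene. Friction and masses are not known exactly. Their poses are not given: they have to be found in the camera images.
- cradle: clamping cradle: fixed aluminium bed 86 x 424 x 12 mm with two U-shaped rests (56 mm wide, 36 mm above the worktop). Origin on the worktop under the middle of the bed; y axis along the tube, from the tailstock (-y end) to the spring plunger in its head block (+y end, 64 mm tall); z up. Tube axis, plunger and tailstock face are at x = 0, 40 mm above the worktop
- tube: pale thin-wall sample tube, 41 mm across, 200 mm long, about 0.2 to 0.4 kg, lying in the two rests with 2 mm side play, loose endways; origin at the middle of its underside (20.5 mm below its axis), y axis along the tube. It starts 3 to 15 mm short of the plunger and clear of the tailstock
- plunger (a joint): travel of the spring plunger, a steel disc 32 mm across, in m: 0 = out (as it starts), 0.008 = fully in, a hard stop with the back of the disc against the head block. The spring pushes back with 5 N at 0 rising to 13 N at 0.008
- plunger_face (a point): middle of the plunger disc's face that meets the tube's end; at cradle (0, 0.150, 0.040) when out
- tailstock (a joint): position of the tailstock along the cradle in m; grows towards the plunger, 0 to 0.085. It starts unclamped between 0 and 0.035 and then slides with 1.5 N of friction. The tube is fully home at about 0.073
- tail_face (a point): middle of the tailstock's round rubber pad that meets the tube's end, 40 mm above the worktop; the tailstock body reaches 68 mm back from it, is 66 mm wide, and its top is 50 mm above the worktop (face plate 58 mm)
- knob: black wing knob on top of the tailstock, upright axis 40 mm behind the tailstock face. The wing is a bar 46 mm long (knob's x axis), 14 mm thick (its y axis), 30 mm tall, 69 to 99 mm above the worktop. Origin on the axis at the stem's foot, 53 mm above the worktop; z up. Clockwise from above tightens; it stays where it is left. It moves along with the tailstock, which is pushed by it
- knob_grip (a point): on the knob's axis, 85 mm above the worktop: the place to grip. The knob starts loose and turns with about 0.35 N m of its own friction. How far its screw is backed off is not known and the wing's direction does not tell: it bites after 0.5 to 2.8 rad of turning, so it may need several grasps. From the bite on the torque rises by about 0.3 N m per rad
- way_bar: dark steel bar 30 x 156 x 6 mm let into the bed under the tailstock, on which the knob's clamp foot presses; origin at the middle of its underside. 0.42 N m on the knob just holds against the plunger's spring, 0.5 to 0.6 N m is firm, above 0.8 N m (clamp force 240 N) the clamp is damaged. Until the foot has bitten, the spring pushes a released tailstock back
- weight_big: bystander: brass 500 g weight, 38 mm across, 52 mm tall; origin at the middle of its underside
- jar: bystander: clear sample jar with lid, 62 mm across, 78 mm tall; origin at the middle of its underside
- dish: bystander: white evaporating dish, 84 mm across, 32 mm tall; origin at the middle of its underside

How it is judged:
By the outcome, as a careful person would: the job done as asked, in the order asked, and still so for the second after the job is handed in, with the robot touching nothing.
It also fails if it takes over 72 s, if anything falls off the work surface, if the arm or the gripper's body presses on something with over 40 N, if the wrist force passes 120 N, or if a joint passes its speed limit or range.

### The arm

A 7-joint arm with a two-finger parallel gripper is mounted at the origin on a cart in front of the work surface, level with it; the furniture and walls round the work are solid. World frame = base frame: x ahead of the robot, y to its left, z up, the work surface at z = 0. Lengths are in m, angles in rad, forces in N, time in s.
With the tool pointing down it reaches from about 0.35 to 0.9 m from the base axis. Payload 19.9 kg.
Tool frame: the origin (TCP) lies between the finger pads; the fingertips stand 8 mm ahead of it and the grasp point (between the pads) lies 11 mm behind it; z points along the fingers, y is the line along which they close (so a half turn about z gives the same grasp; the last joint's range is limited). The gripper opens to 85 mm and grips with 20 to 120 N. Pads are 22 mm wide; open, the fingers measure 114 mm over their backs; the gripper's body (76 mm by 85 mm) begins 54 mm behind the grasp point. The pads swing forward as they close: fully open they stand 13 mm farther back than shut.
Start: joints at [1.06, 0.417, -0.01, 1.614, 0.005, 1.111, -0.053], TCP at [0.282, -0.558, 0.202] pointing down, gripper open.
Joint ranges: [-2.81, 2.81], [-0.39, 2.02], [-1.27, 1.25], [0.06, 2.57], [-1.19, 4.33], [0.19, 2], [-2.82, 2.82]. Speed limits (rad/s): [1.89, 1.89, 2.39, 2.39, 3.01, 3.01, 3.01].

### API

Orientations are given as a unit quaternion [w, x, y, z].
In Python, from bench import move_pose, move_linear, move_j, gripper_open, grab, sleep, inverse_kinematics, get_state, get_image, MotionError, job_done gives the robot as it stands. The module is installed in compiled form; this text tells all that it offers. Calls block until the motion is done:
- move_pose(position, orientation): joint-space move of the TCP to a pose.
- move_linear(position, rotation=None, vel=0.15, f_stop=None): straight line of the TCP; rotation=None keeps the orientation; vel is the mean speed in m/s. With f_stop (N) it stops when the force on the tool has changed by that much, and returns True; else False.
- move_j(angles): joint-space move.
- gripper_open() and grab(newtons=None): open the fingers fully, or close them until they stop; newtons is the grip in N (None keeps the last).
- sleep(seconds).
- inverse_kinematics(position, orientation): joint angles nearest the present ones, or None.
- get_state(): the state.
- get_image(name): name is "side" or "top"; returns a dict with "pixels" (384x512x3 uint8, red, green, blue), "camera_matrix" (3x3 intrinsics, pixels), "R" (3x3) and "t" (3): a world point X has camera coordinates R X + t. Camera axes: x right, y down, z forward; pixel columns grow to the right and rows downward; lengths in m; the calibration is good to about 2 mm. A picture is of the moment at which its call begins. There is no depth.
A pose or a line that the arm cannot do raises MotionError and nothing moves.
- job_done(): hands the job in; it is judged then, once.
The state is a dict: "time": time; "qpos": joint angles; "joint_velocities": joint speeds; "joint_efforts": joint torques, N m; "eef_pos": TCP position; "tcp_rot": TCP orientation; "ft_force": force on the tool from outside, world axes, zero at the start; "ft_torque": the same for the moment, N m; "gripper_width": opening from 0.0 (shut) to 1.0 (fully open); "gripper_force": force on a finger pad.
Only numpy, scipy, OpenCV 4.12 (cv2) and the standard library are available. Lean on these libraries where they do the work, as an engineer would, in place of code of your own. Each camera call takes 0.05 s, during which the arm holds its last target. There are 200 camera calls.

## Working session

There is one attempt and no reset: what is moved stays moved. The work goes in short steps, each a Python script; the robot and the scene stay as the last script left them, time stands still between calls to the robot, and variables do not carry over. Pictures are saved under pics/ and viewed, at most 10 in all, crops included, and the job is handed in when it is done.

```bash
mkdir -p pics
python3 - <<'E'
from bench import *
import cv2,json
for n in("side","top"):
    d=get_image(n); cv2.imwrite(f"pics/{n}0.png",d["pixels"][:,:,::-1])
    print(n,d["camera_matrix"],d["R"],d["t"])
    json.dump({k:d[k] if isinstance(d[k],list) else d[k].tolist() for k in("camera_matrix","R","t")},open(n+".json","w"))
s=get_state();print(s)
E
```

```text
side [[458.52151945   0.         267.56422654]
 [  0.         458.52151945 194.14025849]
 [  0.           0.           1.        ]] [[-0.99989245 -0.00700418  0.01288496]
 [-0.01432271  0.65525573 -0.75527134]
 [-0.00315289 -0.75537466 -0.65528558]] [0.55122072 0.0335842  1.32916771]
top [[474.13758384   0.         255.53690648]
 [  0.         474.13758384 192.58248816]
 [  0.           0.           1.        ]] [[-0.1240183  -0.99227295  0.00372293]
 [-0.93329983  0.11537172 -0.34005999]
 [ 0.33700281 -0.04564827 -0.94039638]] [0.11954958 0.55818523 1.49747498]
{'time': 0.1, 'qpos': array([ 1.06050543,  0.41791186, -0.01029141,  1.61408129,  0.00470643,
        1.11073056, -0.05297086]), 'joint_velocities': array([-1.46756568e-03, -1.21710464e-03,  7.69239293e-05, -8.14565964e-04,
        1.18543745e-03, -2.42735674e-03,  2.30907219e-04]), 'joint_efforts': array([-1.96583474e-04, -8.65823936e+01,  6.79304246e-01, -4.35643137e+01,
        1.91724353e-02,  4.88453006e-03, -1.30829026e-04]), 'eef_pos': array([ 0.28220876, -0.55727895,  0.20123817]), 'tcp_rot': array([-5.25449911e-04,  9.72651383e-01,  2.32269200e-01, -1.75125294e-04]), 'ft_force': array([-0.43826709, -0.0660567 , -0.53049992]), 'ft_torque': array([-0.01089114,  0.01281604, -0.00395864]), 'gripper_force': 0.0, 'gripper_width': 0.9968795604672411}
```

View pics/side0.png

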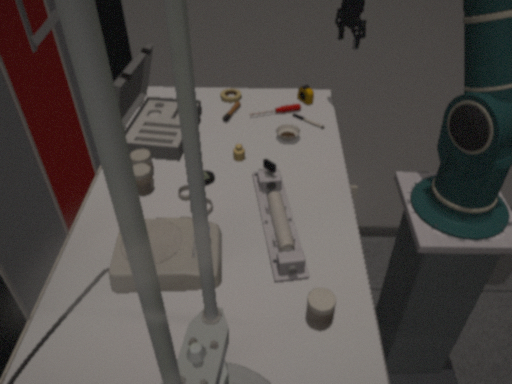

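View pics/top0.png

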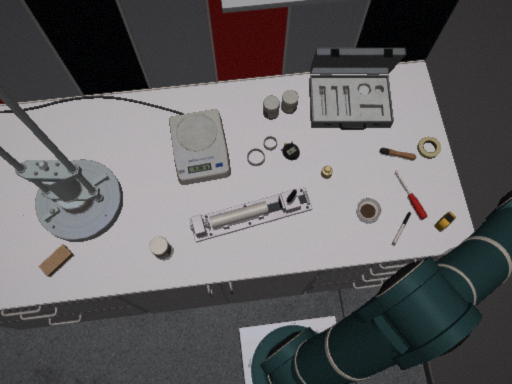

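Run:
```python
import cv2
t=cv2.imread("pics/top0.png")[180:245,182:318]; s=cv2.imread("pics/side0.png")[150:285,240:320]
cv2.imwrite("pics/topc.png",cv2.resize(t,None,fx=5.8,fy=5.8,interpolation=cv2.INTER_CUBIC))
cv2.imwrite("pics/sidec.png",cv2.resize(s,None,fx=4.4,fy=4.4,interpolation=cv2.INTER_CUBIC))
```

```text
(no output)
```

View pics/topc.png

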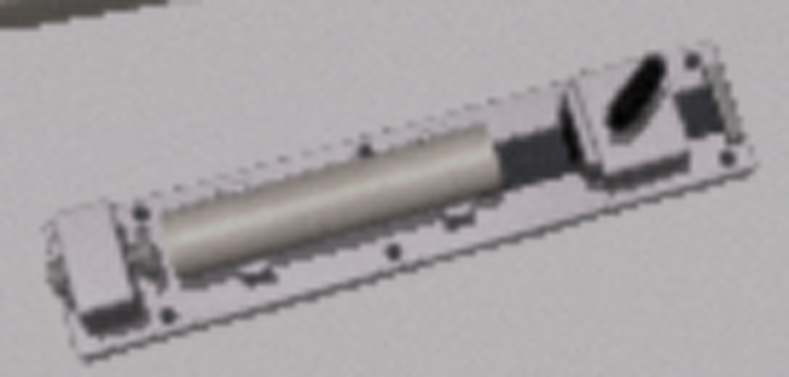

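View pics/sidec.png

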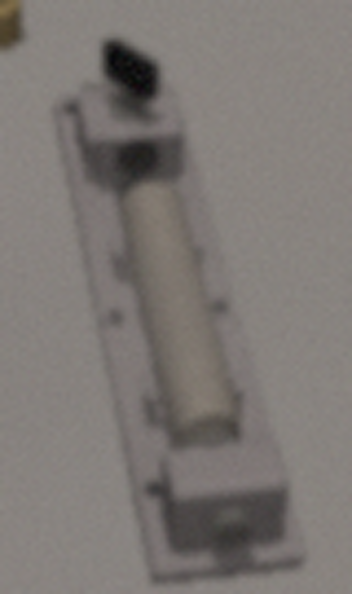

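The top crop shows the bed's corners at about (715,42), (755,170) and (85,358), with the wing running from (615,125) to (657,60). In the side crop the corners are at (55,105), (152,580) and (303,560), with the wing centred at (131,68).

```bash
cat > h.py <<'E'
import json,numpy as np
cam={n:{k:np.array(v) for k,v in json.load(open(n+".json")).items()} for n in("top","side")}
def proj(n,X):
    c=cam[n]; p=c["camera_matrix"]@(c["R"]@X+c["t"]); return p[:2]/p[2]
def unproj(n,uv,z):
    c=cam[n]; d=c["R"].T@np.linalg.solve(c["camera_matrix"],[*uv,1]); C=-c["R"].T@c["t"]
    return C+d*(z-C[2])/d[2]
def ct(u,v): return np.array([182+(u+.5)/5.8-.5,180+(v+.5)/5.8-.5])
def cs(u,v): return np.array([240+(u+.5)/4.4-.5,150+(v+.5)/4.4-.5])
E
python3 - <<'E'
from h import *
from scipy.optimize import least_squares
import cv2
# tail end: -y. seen in top: right. 
for n,f,ps in(("top",ct,[(715,42),(755,170),(85,358)]),("side",cs,[(55,105),(152,580),(303,560)])):
    for p in ps: print(n,p,unproj(n,f(*p),.012).round(4))
obs=[("top",ct(715,42),(1,-1)),("top",ct(755,170),(-1,-1)),("top",ct(85,358),(-1,1)),
("side",cs(55,105),(1,-1)),("side",cs(152,580),(1,1)),("side",cs(303,560),(-1,1))]
def pt(q,x,y,z): c,s=np.cos(q[2]),np.sin(q[2]); return np.array([q[0]+c*x-s*y,q[1]+s*x+c*y,z])
def res(q): return np.concatenate([proj(n,pt(q,a*.043,b*.212,.012))-uv for n,uv,(a,b) in obs])
P0=unproj("top",ct(400,200),.012)
r=min((least_squares(res,[P0[0],P0[1],a]) for a in np.arange(-3,3,.5)),key=lambda r:r.cost)
print("cradle",r.x,"res",r.fun.reshape(-1,2).round(1).tolist())
q=r.x
for n,box in(("top",(283,187,302,205)),("side",(260,156,280,175))):
    g=cv2.imread(f"pics/{n}0.png",0)[box[1]:box[3],box[0]:box[2]]
    k,l,st,ce=cv2.connectedComponentsWithStats((g<50).astype(np.uint8))
    i=1+np.argmax(st[1:,4]); uv=ce[i]+box[:2]
    X=unproj(n,uv,.084); c,s=np.cos(q[2]),np.sin(q[2]); d=X[:2]-q[:2]
    print(n,st[i],uv,"knob",X,"in cradle",c*d[0]+s*d[1],-s*d[0]+c*d[1])
# wing dir candidates
b=unproj("top",ct(657,60),.095)-unproj("top",ct(620,122),.095); print("wing top",b,np.arctan2(b[1],b[0]))
b=unproj("side",cs(108,45),.095)-unproj("side",cs(152,72),.095); print("wing side",b,np.arctan2(b[1],b[0]))
for n,f,p in(("top",ct,(172,245)),("top",ct,(495,155))):
    X=unproj(n,f(*p),.05); d=X[:2]-q[:2]; print("tube end",-s*d[0]+c*d[1])
E
```

```text
top (715, 42) [ 0.5994 -0.132   0.012 ]
top (755, 170) [ 0.5146 -0.1429  0.012 ]
top (85, 358) [0.4481 0.2693 0.012 ]
side (55, 105) [ 0.5998 -0.1214  0.012 ]
side (152, 580) [0.5336 0.2933 0.012 ]
side (303, 560) [0.4504 0.2781 0.012 ]
cradle [ 0.52453636  0.0736406  -6.12652293] res [[-0.8, -0.1], [-0.1, -0.1], [-2.1, -0.0], [0.0, -1.5], [-0.2, -1.2], [0.6, -0.6]]
top [ 4  3  9 13 57] [291.24561404 196.12280702] knob [ 0.54605509 -0.0693218   0.084     ] in cradle -0.0010501290491610159 -0.14456901437560202
side [ 4  4 11 13 93] [269.20430108 165.98924731] knob [ 0.54809633 -0.06636806  0.084     ] in cradle 0.001426966160849523 -0.14196992865185254
wing top [ 0.03511177 -0.02701991  0.        ] -0.6558899510431008
wing side [ 0.0288182  -0.02846351  0.        ] -0.7792061766557179
tube end 0.1383615013953209
tube end -0.0591198273116193
```

```bash
cat >> h.py <<'E'
def quat(yaw): return np.array([0,np.cos(yaw/2),np.sin(yaw/2),0])
YAW=0.1567; U=np.array([-np.sin(YAW),np.cos(YAW),0])   # cradle +y
KN=np.array([.547,-.0678,.076]); WING=-.70
E
python3 - <<'E'
from h import *; from bench import *
for d in(0,.061):
    for k in range(-6,6):
        y=WING+k*np.pi/4
        q=inverse_kinematics(KN+U*d,quat(y)); print(d,round(y,2),None if q is None else np.round(q,2))
E
```

```text
0 -5.41 [ 0.4   0.48 -0.41  1.89  0.25  0.82 -0.85]
0 -4.63 [ 0.5   0.5  -0.54  1.89  0.34  0.84 -0.13]
0 -3.84 [ 0.58  0.53 -0.65  1.89  0.41  0.86  0.6 ]
0 -3.06 [ 0.58  0.53 -0.65  1.89  0.41  0.87  1.38]
0 -2.27 [ 0.87  0.72 -1.09  1.88  0.75  1.02  1.9 ]
0 -1.49 [-0.72  0.73  1.08  1.93 -0.78  0.98 -2.32]
0 -0.7 [ 0.14  0.45 -0.09  1.9   0.06  0.8  -2.25]
0 0.09 [ 0.27  0.46 -0.25  1.9   0.15  0.81 -1.55]
0 0.87 [ 0.4   0.48 -0.41  1.89  0.25  0.82 -0.85]
0 1.66 [ 0.5   0.5  -0.54  1.89  0.34  0.84 -0.13]
0 2.44 [ 0.58  0.53 -0.65  1.89  0.41  0.86  0.6 ]
0 3.23 [ 0.58  0.53 -0.65  1.89  0.41  0.87  1.38]
0.061 -5.41 [ 0.34  0.46 -0.47  1.92  0.28  0.82 -0.99]
0.061 -4.63 [ 0.42  0.49 -0.58  1.92  0.35  0.83 -0.26]
0.061 -3.84 [ 0.5   0.51 -0.68  1.92  0.42  0.86  0.47]
0.061 -3.06 [ 0.5   0.51 -0.69  1.92  0.43  0.86  1.25]
0.061 -2.27 [ 0.77  0.69 -1.09  1.91  0.73  1.    1.79]
0.061 -1.49 [-0.84  0.7   1.08  1.96 -0.77  0.96 -2.43]
0.061 -0.7 [ 0.1   0.43 -0.17  1.93  0.1   0.79 -2.4 ]
0.061 0.09 [ 0.21  0.44 -0.31  1.93  0.18  0.8  -1.69]
0.061 0.87 [ 0.34  0.46 -0.47  1.92  0.28  0.82 -0.99]
0.061 1.66 [ 0.42  0.49 -0.58  1.92  0.35  0.83 -0.26]
0.061 2.44 [ 0.5   0.51 -0.68  1.92  0.42  0.86  0.47]
0.061 3.23 [ 0.5   0.51 -0.69  1.92  0.43  0.86  1.25]
```

Run:
```python
from h import *; from bench import *; import cv2
y=WING+np.pi
move_pose(KN+[0,0,.12],quat(y)); print(get_state()["time"])
print(move_linear(KN,vel=.12,f_stop=8))
s=get_state();print(s["time"],s["eef_pos"],s["ft_force"],s["qpos"])
d=get_image("side")["pixels"][140:240,220:320,::-1]; e=get_image("top")["pixels"][150:250,250:350,::-1]
cv2.imwrite("pics/a.png",cv2.resize(np.hstack([d,e]),None,fx=4,fy=4,interpolation=cv2.INTER_CUBIC))
```

```text
2.1083
False
3.2583 [ 0.54747334 -0.0677917   0.07665987] [-0.08995705 -0.3326469   0.34789481] [ 0.51474107  0.50381769 -0.56397318  1.88797803  0.35154137  0.8479339
  0.64197091]
```

View pics/a.png

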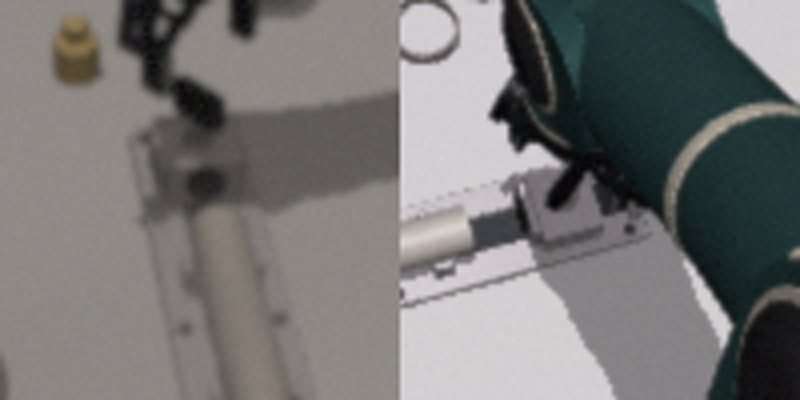

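The wing is at about (200,100) in the side half, between the two fingers near (150,80) and (243,30). The fingertips look unclear, so I'm enlarging and overlaying projected points.

Run:
```python
from h import *; from bench import *; import cv2
y=WING+np.pi; p=get_state()["eef_pos"]; ya=np.array([np.sin(y),-np.cos(y),0])
ims=[]
for n,(u,v) in(("side",(240,130)),("top",(265,170))):
    d=get_image(n)["pixels"][v:v+60,u:u+60,::-1]
    d=cv2.resize(d,None,fx=6.6,fy=6.6,interpolation=cv2.INTER_CUBIC)
    d=np.clip(d.astype(float)*2.2,0,255).astype(np.uint8)
    for s,c in((-1,(0,0,255)),(1,(0,255,0)),(0,(255,0,0))):
        q=(proj(n,p+ya*s*.0425+[0,0,.005])-[u,v]+.5)*6.6; cv2.circle(d,tuple(int(t) for t in q),4,c,1)
    ims.append(d)
cv2.imwrite("pics/b.png",np.hstack(ims))
```

```text
(no output)
```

View pics/b.png

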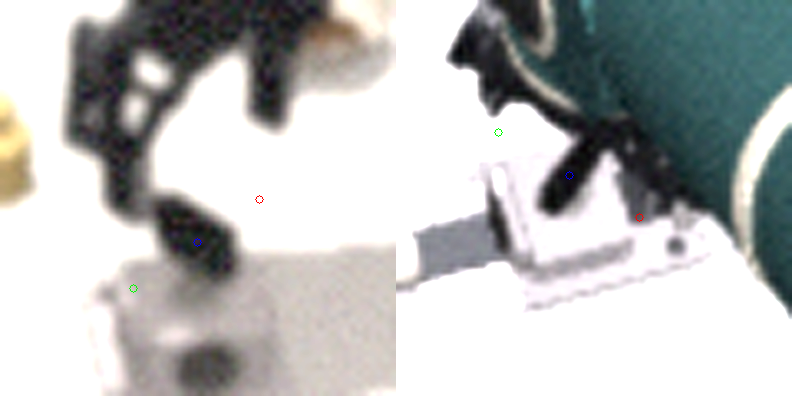

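Run:
```python
from h import *; from bench import *; import cv2
grab(30); s=get_state();print(s["time"],s["eef_pos"],s["ft_force"],s["ft_torque"],s["gripper_width"],s["gripper_force"])
ims=[]
for n,(u,v) in(("side",(240,130)),("top",(265,170))):
    d=get_image(n)["pixels"][v:v+60,u:u+60,::-1]
    ims.append(np.clip(1.6*cv2.resize(d,None,fx=6.6,fy=6.6,interpolation=cv2.INTER_CUBIC).astype(float),0,255))
cv2.imwrite("pics/c.png",np.hstack(ims))
```

```text
4.225 [ 0.54697465 -0.06778297  0.07598424] [ 0.36707092  0.36572831 -0.29549129] [0.00899483 0.00654869 0.03604038] 0.0001478180509096849 0.0[ WARN:0@2.984] global loadsave.cpp:1063 imwrite_ Unsupported depth image for selected encoder is fallbacked to CV_8U.
```

View pics/c.png

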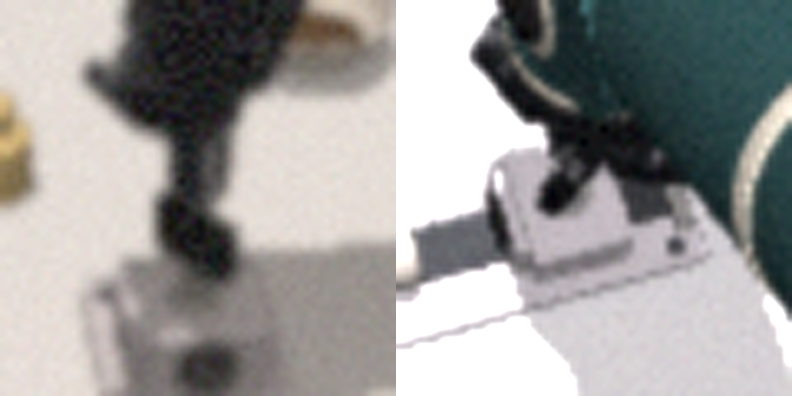

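The fingers closed above the wing: the side half shows the tips ending near (200,205), above the wing top. The fingers are therefore roughly 35 mm higher than the stated TCP implies. I'll measure this by gently touching the wing top.

Run:
```python
from h import *; from bench import *
p=get_state()["eef_pos"]; r=move_linear([KN[0],KN[1],.046],vel=.015,f_stop=3)
s=get_state();print(r,s["time"],s["eef_pos"],s["ft_force"],s["ft_torque"])
```

```text
True 5.1 [ 0.54708887 -0.06780986  0.06953684] [ 0.07816897 -0.264075    7.93505716] [-0.09018572  0.2491413   0.02633668]
```

Run:
```python
from h import *; from bench import *
sleep(.2); f=lambda:(lambda s:print(s["time"],s["eef_pos"],s["tcp_rot"],s["ft_force"].round(2),s["ft_torque"].round(3)))(get_state())
f(); move_linear([KN[0],KN[1],.076],vel=.03); f()
```

```text
5.3 [ 0.54709818 -0.06787092  0.06951245] [ 6.01066208e-05  3.42947842e-01  9.39354445e-01 -3.03649453e-05] [-0.68  0.14  9.38] [-0.019  0.305  0.036]
5.675 [ 0.5470702  -0.06786346  0.07611636] [-2.28471477e-04  3.42988293e-01  9.39339648e-01 -5.99168657e-05] [-1.1  -0.53 -0.02] [ 0.069 -0.017 -0.008]
```

```bash
cat >> h.py <<'E'
from bench import *
Z=.038
def st():
    s=get_state(); print(round(s["time"],2),"p",s["eef_pos"].round(4),"F",s["ft_force"].round(2),"M",s["ft_torque"].round(3),"j7",s["joint_efforts"][6].round(3),"q7",s["qpos"][6].round(2),"w",s["gripper_width"].round(3),s["gripper_force"].round(1),flush=True); return s
E
python3 - <<'E'
from h import *
gripper_open(); print(move_linear([KN[0],KN[1],Z],vel=.06,f_stop=6)); st()
grab(40); st(); sleep(.3); st()
E
```

```text
FalseTraceback (most recent call last):
  File "<stdin>", line 2, in <module>
  File "h.py", line 16, in st
    s=get_state(); print(round(s["time"],2),"p",s["eef_pos"].round(4),"F",s["ft_force"].round(2),"M",s["ft_torque"].round(3),"j7",s["joint_efforts"][6].round(3),"q7",s["qpos"][6].round(2),"w",s["gripper_width"].round(3),s["gripper_force"].round(1),flush=True); return s
                                                                                                                                                                                                ^^^^^^^^^^^^^^^^^^^^^^^^
AttributeError: 'float' object has no attribute 'round'
```

```bash
sed -i 's/s\["gripper_width"\].round(3),s\["gripper_force"\].round(1)/round(s["gripper_width"],3),round(float(s["gripper_force"]),1)/' h.py
python3 - <<'E'
from h import *
st(); grab(40); st(); sleep(.3); st()
E
```

```text
7.24 p [ 0.5471 -0.0677  0.0381] F [ 0.04  0.64 -0.31] M [-0.01  -0.047 -0.046] j7 -0.021 q7 0.61 w 0.998 0.0
7.89 p [ 0.5477 -0.0676  0.0383] F [ 4.94  0.54 -0.28] M [ 0.316 -1.018 -0.336] j7 0.348 q7 0.61 w 0.161 39.1
8.19 p [ 0.5477 -0.0676  0.0383] F [5.3  2.12 0.26] M [ 0.269 -1.036 -0.366] j7 0.35 q7 0.61 w 0.165 39.1
```

Run:
```python
from h import *
p0=np.array([*KN[:2],Z])
for d in(.02,.04):
    print(move_linear(p0+U*d,vel=.05,f_stop=15)); s=st(); print("along",s["ft_force"]@U,"lat",s["ft_force"][0]*np.cos(YAW)+s["ft_force"][1]*np.sin(YAW))
```

```text
False
8.74 p [ 0.5444 -0.0476  0.0382] F [4.84 2.49 0.89] M [ 0.449 -0.983 -0.323] j7 0.306 q7 0.57 w 0.161 39.2
along 1.699608663907425 lat 5.1674899017033615
False
9.29 p [ 0.5412 -0.0279  0.0382] F [4.39 2.07 3.12] M [ 0.395 -0.946 -0.337] j7 0.304 q7 0.53 w 0.161 39.3
along 1.35451639729212 lat 4.662259658775782
```

Run:
```python
from h import *
p0=np.array([*KN[:2],Z]); lat=np.array([np.cos(YAW),np.sin(YAW),0])
for d in [.050,.053,.056,.058,.060,.062,.0635,.065,.0665,.068,.0695,.071]:
    h=move_linear(p0+U*d,vel=.03,f_stop=30); s=get_state(); a=s["ft_force"]@U
    print(round(s["time"],2),d,h,"trav",((s["eef_pos"]-p0)@U).round(4),"along",a.round(2),"lat",(s["ft_force"]@lat).round(2),"fz",s["ft_force"][2].round(1))
    if a<-26 or h: break
```

```text
9.78 0.05 False trav 0.0502 along 2.21 lat 5.34 fz 2.9
10.03 0.053 False trav 0.0529 along 0.29 lat 4.65 fz 4.2
10.28 0.056 False trav 0.0558 along -1.48 lat 5.25 fz 4.3
10.53 0.058 False trav 0.0569 along -4.37 lat 4.99 fz 4.3
10.78 0.06 False trav 0.0585 along -6.72 lat 5.27 fz 4.8
11.03 0.062 False trav 0.0602 along -8.83 lat 4.82 fz 4.5
11.28 0.0635 False trav 0.0613 along -11.31 lat 4.08 fz 4.7
11.53 0.065 False trav 0.0626 along -13.76 lat 4.57 fz 3.7
11.78 0.0665 False trav 0.0638 along -12.78 lat 4.83 fz 4.2
12.03 0.068 False trav 0.0642 along -19.27 lat 5.56 fz 3.4
12.28 0.0695 False trav 0.0645 along -26.16 lat 4.88 fz 4.8
```

Run:
```python
from h import *
c=np.array([*KN[:2],Z])+U*.0688; y0=WING+np.pi
for i in range(1,9):
    move_linear(c,quat(y0-.15*i)); s=get_state(); r=s["tcp_rot"]; yaw=2*np.arctan2(r[2],r[1])
    print(round(s["time"],2),"cmd",round(y0-.15*i,2),"yaw",round(yaw,3),"j7",s["joint_efforts"][6].round(3),"Mz",s["ft_torque"][2].round(3),"F",s["ft_force"].round(1),"trav",((s["eef_pos"]-c)@U+.0688).round(4),"w",round(s["gripper_width"],3),s["qpos"].round(2)[[0,2,6]])
    if abs(s["joint_efforts"][6])>.47: break
```

```text
12.57 cmd 2.29 yaw 2.287 j7 -0.289 Mz -0.366 F [ 10.  -20.8   2. ] trav 0.0646 w 0.164 [ 0.35 -0.5   0.35]
12.88 cmd 2.14 yaw 2.138 j7 -0.303 Mz -0.362 F [ 11.2 -19.9   1.3] trav 0.0648 w 0.162 [ 0.32 -0.47  0.22]
13.18 cmd 1.99 yaw 1.988 j7 -0.313 Mz -0.363 F [ 13.1 -18.8  -1.4] trav 0.0648 w 0.158 [ 0.3  -0.43  0.09]
13.47 cmd 1.84 yaw 1.838 j7 -0.321 Mz -0.296 F [ 14.5 -19.6  -3.2] trav 0.0649 w 0.157 [ 0.27 -0.4  -0.04]
13.78 cmd 1.69 yaw 1.688 j7 -0.33 Mz -0.354 F [ 16.9 -19.3  -5.6] trav 0.0649 w 0.159 [ 0.24 -0.36 -0.16]
14.07 cmd 1.54 yaw 1.538 j7 -0.339 Mz -0.316 F [ 18.2 -18.8  -7.4] trav 0.0649 w 0.155 [ 0.21 -0.33 -0.29]
14.38 cmd 1.39 yaw 1.388 j7 -0.345 Mz -0.312 F [ 19.3 -19.2  -8.5] trav 0.0649 w 0.158 [ 0.18 -0.29 -0.42]
14.68 cmd 1.24 yaw 1.238 j7 -0.351 Mz -0.248 F [ 21.5 -19.2 -11.1] trav 0.0648 w 0.16 [ 0.15 -0.26 -0.55]
```

```bash
cat > turn.py <<'E'
from h import *
import sys
y,dl,dz,thr,n,step=map(float,sys.argv[1:7]); lat=np.array([np.cos(YAW),np.sin(YAW),0])
c=np.array([*KN[:2],Z])+U*.0688
for i in range(int(n)):
    y-=step
    try: move_linear(c+lat*dl+[0,0,dz],quat(y))
    except MotionError as e: print("ERR",e); break
    s=get_state(); r=s["tcp_rot"]; F=s["ft_force"]; fl=F@lat
    dl+=np.clip(fl,-10,10)*6e-5; dz+=np.clip(F[2],-10,10)*3e-5
    print(round(s["time"],2),"cmd",round(y,4),"yaw",round(2*np.arctan2(r[2],r[1]),3),"j7",s["joint_efforts"][6].round(3),"Mz",s["ft_torque"][2].round(3),"F",(F@U).round(1),fl.round(1),F[2].round(1),"trav",((s["eef_pos"]-c)@U+.0688).round(4),"w",round(s["gripper_width"],3),s["qpos"].round(2)[[0,2,6]],"dl,dz",round(dl,5),round(dz,5))
    if abs(s["joint_efforts"][6])>thr: break
E
python3 turn.py 1.2416 .001 0 .45 8 .1
```

```text
14.93 cmd 1.1416 yaw 1.137 j7 -0.404 Mz -0.329 F -22.2 12.8 -4.2 trav 0.0646 w 0.154 [ 0.13 -0.23 -0.63] dl,dz 0.0016 -0.00013
15.18 cmd 1.0416 yaw 1.037 j7 -0.4 Mz -0.371 F -23.3 7.9 0.7 trav 0.0646 w 0.158 [ 0.11 -0.21 -0.72] dl,dz 0.00207 -0.0001
15.43 cmd 0.9416 yaw 0.937 j7 -0.399 Mz -0.299 F -23.5 6.4 1.6 trav 0.0645 w 0.162 [ 0.1  -0.18 -0.8 ] dl,dz 0.00246 -5e-05
15.68 cmd 0.8416 yaw 0.837 j7 -0.4 Mz -0.299 F -23.6 5.0 2.7 trav 0.0643 w 0.158 [ 0.08 -0.16 -0.89] dl,dz 0.00276 3e-05
15.93 cmd 0.7416 yaw 0.737 j7 -0.402 Mz -0.322 F -25.2 5.6 2.0 trav 0.0642 w 0.154 [ 0.06 -0.13 -0.97] dl,dz 0.00309 9e-05
16.18 cmd 0.6416 yaw 0.637 j7 -0.403 Mz -0.319 F -25.6 3.7 1.3 trav 0.064 w 0.159 [ 0.04 -0.11 -1.06] dl,dz 0.00331 0.00013
16.43 cmd 0.5416 yaw 0.537 j7 -0.405 Mz -0.325 F -26.7 2.7 2.3 trav 0.0639 w 0.154 [ 0.02 -0.09 -1.14] dl,dz 0.00347 0.00019
16.68 cmd 0.4416 yaw 0.437 j7 -0.408 Mz -0.337 F -27.8 1.8 0.9 trav 0.0637 w 0.16 [-0.   -0.06 -1.23] dl,dz 0.00358 0.00022
```

```bash
python3 turn.py 0.4416 .00358 .0002 .47 12 .1
```

```text
16.93 cmd 0.3416 yaw 0.336 j7 -0.41 Mz -0.316 F -28.1 2.2 1.2 trav 0.0635 w 0.157 [-0.02 -0.04 -1.31] dl,dz 0.00371 0.00024
17.18 cmd 0.2416 yaw 0.236 j7 -0.437 Mz -0.333 F -29.7 0.8 0.6 trav 0.0634 w 0.159 [-0.04 -0.01 -1.4 ] dl,dz 0.00376 0.00025
17.43 cmd 0.1416 yaw 0.136 j7 -0.426 Mz -0.332 F -29.9 1.2 2.1 trav 0.0632 w 0.156 [-0.06  0.01 -1.48] dl,dz 0.00383 0.00032
17.68 cmd 0.0416 yaw 0.036 j7 -0.451 Mz -0.232 F -31.2 0.4 -0.1 trav 0.0631 w 0.156 [-0.08  0.04 -1.57] dl,dz 0.00386 0.00031
17.93 cmd -0.0584 yaw -0.064 j7 -0.476 Mz -0.278 F -31.9 0.3 1.5 trav 0.0629 w 0.156 [-0.1   0.06 -1.65] dl,dz 0.00387 0.00036
```

```bash
python3 turn.py -0.0584 .00387 .00036 .56 5 .1
```

```text
18.18 cmd -0.1584 yaw -0.164 j7 -0.5 Mz -0.214 F -32.8 0.1 1.2 trav 0.0627 w 0.154 [-0.12  0.09 -1.74] dl,dz 0.00387 0.0004
18.43 cmd -0.2584 yaw -0.264 j7 -0.562 Mz -0.193 F -33.5 -0.9 1.5 trav 0.0626 w 0.158 [-0.14  0.11 -1.82] dl,dz 0.00382 0.00044
```

```bash
python3 turn.py -0.2584 .00382 .00044 .62 2 .1
```

```text
18.68 cmd -0.3584 yaw -0.364 j7 -0.545 Mz -0.174 F -34.3 0.2 1.3 trav 0.0625 w 0.159 [-0.16  0.13 -1.91] dl,dz 0.00383 0.00048
18.93 cmd -0.4584 yaw -0.465 j7 -0.567 Mz -0.13 F -35.2 -0.8 1.3 trav 0.0623 w 0.157 [-0.18  0.16 -1.99] dl,dz 0.00378 0.00052
```

Run:
```python
from h import *
lat=np.array([np.cos(YAW),np.sin(YAW),0]); c=np.array([*KN[:2],Z])+lat*.0038+[0,0,.0005]
for t,y in((.0665,-.4584),(.0645,-.4584),(.063,-.4584),(.063,-.5)):
    move_linear(c+U*t,quat(y)); s=st(); print("along",(s["ft_force"]@U).round(1),"trav",((s["eef_pos"]-c)@U).round(4))
```

```text
19.18 p [ 0.54   -0.006   0.0385] F [  1.62 -22.41   2.95] M [-4.947 -0.57  -0.154] j7 0.208 q7 -1.99 w 0.155 41.4
along -22.4 trav 0.0622
19.43 p [ 0.54   -0.0061  0.0384] F [ -0.2  -13.51   5.65] M [-2.825 -0.154 -0.143] j7 0.216 q7 -1.98 w 0.158 41.7
along -13.3 trav 0.062
19.68 p [ 0.5401 -0.0063  0.0384] F [-1.75 -5.97  5.22] M [-1.254  0.241 -0.183] j7 0.217 q7 -1.98 w 0.154 41.9
along -5.6 trav 0.0619
19.93 p [ 0.5401 -0.0063  0.0384] F [-1.75 -6.55  6.84] M [-1.436  0.291  0.14 ] j7 -0.491 q7 -2.02 w 0.155 41.9
along -6.2 trav 0.0618
```

Run:
```python
from h import *
lat=np.array([np.cos(YAW),np.sin(YAW),0]); c=np.array([*KN[:2],Z])+lat*.0036+[0,0,.0008]
for t,y in((.062,-.5),(.062,-.53),(.062,-.56)):
    move_linear(c+U*t,quat(y)); s=st(); r=s["tcp_rot"]; print("along",(s["ft_force"]@U).round(1),"yaw",2*np.arctan2(r[2],r[1]))
```

```text
20.18 p [ 0.54   -0.0064  0.0384] F [-1.35 -2.65  0.54] M [-0.693  0.271  0.215] j7 -0.121 q7 -2.01 w 0.161 41.3
along -2.4 yaw -0.5001580119316572
20.43 p [ 0.5401 -0.0064  0.0385] F [-3.25 -4.18  0.39] M [-0.861  0.616  0.243] j7 -0.509 q7 -2.04 w 0.156 41.4
along -3.6 yaw -0.529916049940795
20.68 p [ 0.54   -0.0064  0.0385] F [-3.71 -4.69  0.75] M [-0.939  0.701  0.291] j7 -0.517 q7 -2.06 w 0.159 41.4
along -4.0 yaw -0.5598357314050656
```

Run:
```python
from h import *; import cv2
gripper_open(); s=st(); p=s["eef_pos"]
move_linear([p[0],p[1],.18],vel=.15); move_linear([.45,-.30,.25],vel=.3); move_j([1.06,.417,-.01,1.614,.005,1.111,-.5]); sleep(.5); st()
t=get_image("top")["pixels"][180:245,182:318,::-1]; s=get_image("side")["pixels"][150:285,240:320,::-1]
t=cv2.resize(t,None,fx=5.8,fy=5.8,interpolation=cv2.INTER_CUBIC)
s=cv2.resize(s,None,fx=1.64,fy=1.64,interpolation=cv2.INTER_CUBIC)
full=cv2.resize(get_image("top")["pixels"][:,:,::-1],(288,216))
b=np.zeros((222,t.shape[1],3),np.uint8); b[:s.shape[0],:s.shape[1]]=s[:222]; b[:216,200:488]=full
cv2.imwrite("pics/d.png",np.vstack([t,b]))
```

```text
21.37 p [ 0.5409 -0.006   0.0388] F [-0.72 -0.05  0.34] M [-0.026  0.04   0.05 ] j7 0.0 q7 -2.06 w 1.0 0.0
25.46 p [ 0.2824 -0.5572  0.2019] F [ 0.18 -0.05  0.6 ] M [-0.023 -0.033 -0.015] j7 -0.005 q7 -0.5 w 1.002 0.0
```

View pics/d.png

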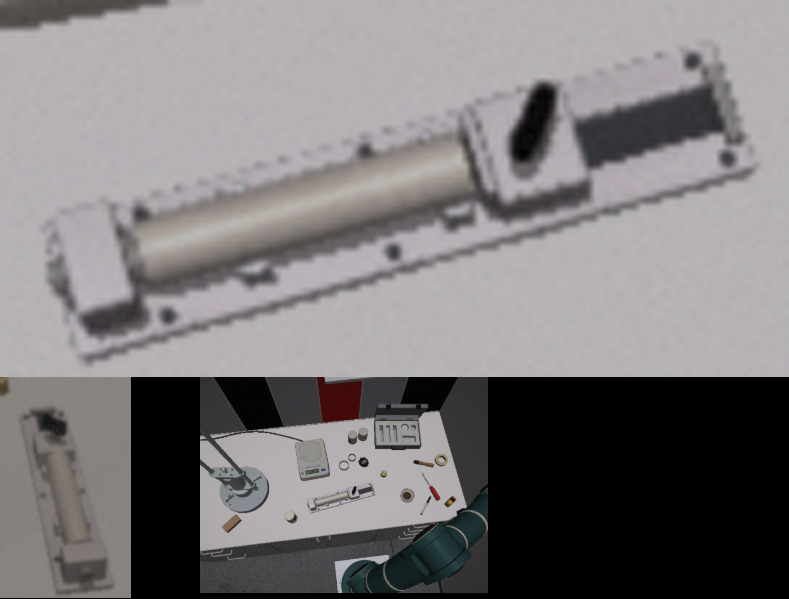

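The final picture shows the tube's left end at (140,250), hard up to the plunger and head block. The tailstock at (470,150) is against the tube, and the wing at (535,122) has turned. The bystanders have not moved.

```bash
python3 -c "
from bench import *
print(job_done())"
```

```text
the job is handed in; nothing more can be done
None
```

The job is handed in: the tube was pushed home to the plunger's hard stop and the tailstock locked at an estimated 0.5–0.58 N m (torque readings were noisy). The gripper let go at about 21 s, the tailstock showed no visible slip afterwards, and the bystanders looked unmoved; the pictures are too coarse to confirm the plunger's last millimetre.

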